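# Refit the blue spring on the opened gas regulator

### The job

The gas line regulator on the lab bench is open for service. Pick up the tall blue coil spring, thread it over the regulator's upright spring rod, turning it a little if a coil catches, and lower it until it stands upright and fully down on the seat plate before letting go. Leave the orange and the bare steel spring standing where they are.

Things in the scene. Friction and masses are not known exactly. Their poses are not given: they have to be found in the camera images.
- blue_spring_mid (a point): The spring to fit: blue coil spring standing on the bench, rigid here (no compressing), 46 mm outside, 36 mm bore (10 mm free all round the rod), 72 mm tall, wire 5 mm, flat closed ends, about 120 g. Point: on its axis, half-way up, 36 mm above its underside; z along its axis. Grip it across the outside from above, at any yaw.
- rod_seat (a point): Open regulator fixed to the bench: grey round housing 110 mm wide, 2 brass ports along its x to 72 mm out, at most 35 mm high. On top a flat steel seat plate, 68 mm wide, with a vertical rod in its middle, 16 mm thick, tip tapered. Point: on the rod axis at the plate's top face, 45 mm above the bench; z up. Rod tip 60 mm above it. If a coil catches on the tip, lift a few mm and twist.
- orange_spring_mid (a point): Bystander: slim orange coil spring standing upright on the bench, 26 mm outside diameter, 72 mm tall, too narrow for the rod. The point is on its axis, half-way up (36 mm); z along its axis.
- steel_spring_mid (a point): Bystander: short bare-steel coil spring standing upright on the bench, 46 mm outside diameter, 40 mm tall. The point is on its axis, half-way up (20 mm); z along its axis.

How it is judged:
By the outcome, as a careful person would: the job done as asked, in the order asked, and still so for the second after the job is handed in, with the robot touching nothing.
It also fails if it takes over 48 s, if anything falls off the work surface, if the arm or the gripper's body presses on something with over 40 N, if the wrist force passes 120 N, or if a joint passes its speed limit or range.

### The arm

A 7-joint arm with a two-finger parallel gripper is mounted at the origin on the work surface. World frame = base frame: x ahead of the robot, y to its left, z up, the work surface at z = 0. Lengths are in m, angles in rad, forces in N, time in s.
With the tool pointing down it reaches from about 0.425 to 0.925 m from the base axis. Payload 6.8 kg.
Tool frame: the origin (TCP) lies at the very end of the fingers, on their centre line; the grasp point (between the pads) lies 19 mm behind it; z points along the fingers, x is the direction in which the jaws open and shut, and the axes are right-handed (so a half turn about z gives the same grasp; the last joint's range is limited). The gripper opens to 85 mm and grips with 20 to 120 N. Pads are 22 mm wide; open, the fingers measure 114 mm over their backs; the gripper's body (76 mm by 85 mm) begins 54 mm behind the grasp point. The pads swing forward as they close: fully open they stand 13 mm farther back than shut.
Start: joints at [1.128, 0.477, 0.022, 1.555, -0.011, 1.109, -0.083], TCP at [0.222, -0.638, 0.206] pointing down, gripper open.
Joint ranges: [-2.96, 2.96], [-0.34, 2.1], [-1.41, 1.46], [0.24, 2.44], [-1.37, 4.51], [0.17, 1.92], [-2.96, 2.96]. Speed limits (rad/s): [2.39, 2.39, 3.14, 3.14, 3.14, 3.14, 3.14].

### API

Orientations are given as a rotation vector (axis times angle).
In Python, from bench import r, grab_frame gives the robot as it stands. The module is installed in compiled form; this text tells all that it offers.
- The arm moves only by the tool send_rows, never from a script. Its argument "series" is a list of rows, each a list of 2 entries, a list of its own where there are three numbers: the shift along the tool's x, y, z in m, then the turn, a rotation vector about the tool's x, y, z in units of 5 degrees (1.0 is 5 degrees). A call has 1 to 20 rows; each row shifts and turns the commanded pose from where the row before left it, along the tool's axes as they then stand; what a row does not reach is not made up. A row lasts 1/8 s, in which the tool goes at most 62.5 mm and 10.7 degrees, less where a joint would pass 70% of its speed; a pose out of reach is approached as far as the arm can. A call is refused whole if a number of a shift passes 0.0625 or a number of a turn 1, either way. A call with a gripper value outside its range is refused whole. "fingers" is the closure in counts, from 0 (fully open) to 255 (shut), set as the call begins (left out, the last holds). The fingers move at their own pace and stop on an object; "grip_force" is the grip in N (left out, the last holds). Time passes only in rows, so rows that do not move let the fingers close. It gives the time, the measured TCP pose, the force and the opening at its end, in the units of the state.
- r.get_obs(): the state, without advancing time (a new reading comes with each control period).
- grab_frame(name): name is "scene" or "top"; returns a dict with "frame" (400x640x3 uint8, red, green, blue), "fx", "fy", "cx", "cy" (pixels), "origin" and "rotation" of the camera in the world. Camera axes: x right, y down, z forward; pixel columns grow to the right and rows downward; lengths in m; the calibration is good to about 2 mm. A picture is of the moment at which its call begins. There is no depth.
- r.hand_in(): hands the job in, once; it reports no verdict.
The state is a dict: "clock": time; "joints": joint angles; "qvel": joint speeds; "tau": joint torques, N m; "tcp_pos": TCP position; "orientation": TCP orientation; "contact_force": force on the tool from outside, world axes, zero at the start; "moment": the same for the moment, N m; "grip_width": finger opening in m.
Only numpy, scipy, OpenCV 4.12 (cv2) and the standard library are available. Lean on these libraries where they do the work, as an engineer would, in place of code of your own. Each camera call takes 0.05 s, during which the arm holds its last target.

## Working session

There is one attempt and no reset: what is moved stays moved. The work goes in short steps, Python scripts to look and compute and a tool call to move; the robot and the scene stay as the last step left them, time stands still between calls to the robot, and variables do not carry over. Pictures are saved under pics/ and viewed, and the job is handed in when it is done.

Besides the shell and the picture viewer there is one more tool, called after ">>>" as a command line: name --argument value ..., lists and objects as JSON in quotes. send_rows: Moves the arm, as the interface text tells. Its arguments: {"type":"object","properties":{"series":{"type":"array"},"fingers":{"type":"number"},"grip_force":{"type":"number"}},"required":["series"]}

```bash
mkdir -p pics; python3 - <<'E'
from bench import r, grab_frame
import cv2,numpy as np
print(r.get_obs())
for n in("scene","top"):
    f=grab_frame(n); cv2.imwrite(f"pics/{n}0.png",f["frame"][...,::-1])
    print(n,{k:np.round(v,4).tolist() for k,v in f.items() if k!="frame"})
E
```

```text
{'clock': 0.0, 'joints': array([ 1.1278849 ,  0.477796  ,  0.02236189,  1.55647553, -0.01151897,
        1.10931076, -0.0830336 ]), 'qvel': array([-3.23309163e-04, -3.09742893e-04, -1.01777098e-03, -7.89409391e-04,
        6.48237747e-05,  5.37420132e-04, -2.33487355e-04]), 'tau': array([-8.72091405e-04, -5.96447682e+01,  1.60785321e+00, -2.81191099e+01,
        1.26210760e-02,  9.39032121e-03, -1.76193583e-05]), 'tcp_pos': array([ 0.2215569 , -0.63690856,  0.20501878]), 'orientation': array([-2.55979829e+00,  1.81960124e+00,  2.49624383e-03]), 'contact_force': array([ 0.56517063, -0.50666492, -0.81141112]), 'moment': array([-0.00154587,  0.00506146,  0.00209075]), 'grip_width': 0.08536977947361218}
scene {'fx': 405.7412, 'fy': 405.7412, 'cx': 316.354, 'cy': 191.8553, 'origin': [1.0231, 0.1468, 0.6759], 'rotation': [-1.5418, -2.0526, 0.8034]}
top {'fx': 411.7397, 'fy': 411.7397, 'cx': 315.7678, 'cy': 193.8867, 'origin': [0.3312, -0.0054, 1.1033], 'rotation': [-2.1072, 2.1401, -0.1552]}
```

View pics/scene0.png

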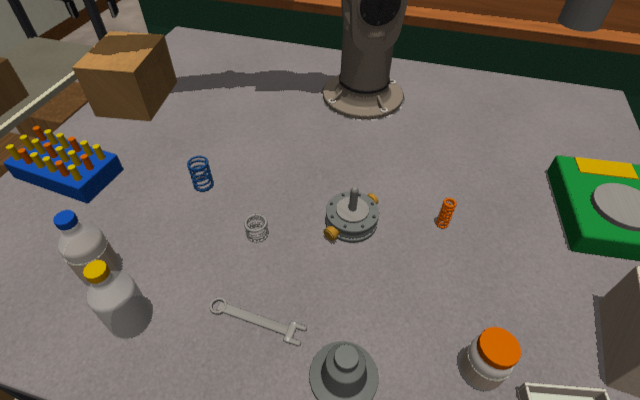

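View pics/top0.png

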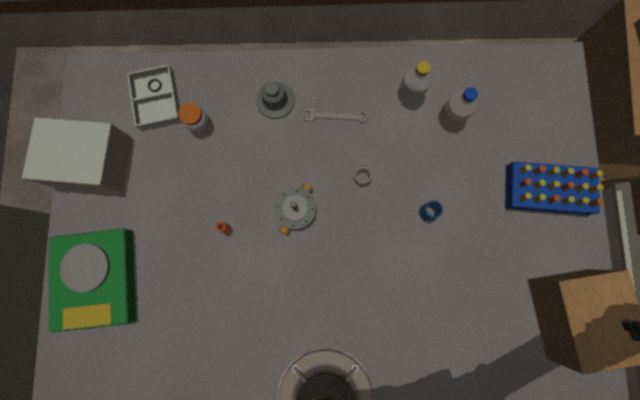

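The scene view shows the blue spring at about (201,173), steel at (257,229), the regulator rod at (354,195) and orange at (446,213). In the top view they are at (431,211), (362,177), (295,207) and (222,228). Next I'll zoom in and measure.

```bash
cat > h.py <<'E'
import numpy as np,cv2
from scipy.spatial.transform import Rotation as R
from bench import r, grab_frame
def ray(f,u,v):
    d=np.array([(u-f["cx"])/f["fx"],(v-f["cy"])/f["fy"],1.]); Rm=np.asarray(f["rotation"],float)
    Rm=R.from_rotvec(Rm).as_matrix() if Rm.size==3 else Rm
    d=Rm@d; return np.array(f["origin"],float),d/np.linalg.norm(d)
def onz(f,u,v,z):
    o,d=ray(f,u,v); return o+d*(z-o[2])/d[2]
def tri(f1,p1,f2,p2):
    o1,d1=ray(f1,*p1);o2,d2=ray(f2,*p2)
    t=np.linalg.lstsq(np.c_[d1,-d2],o2-o1,rcond=None)[0]
    a=o1+t[0]*d1;b=o2+t[1]*d2
    return (a+b)/2,np.linalg.norm(a-b)
def proj(f,p):
    Rm=R.from_rotvec(np.asarray(f["rotation"],float)).as_matrix()
    c=Rm.T@(np.array(p)-f["origin"]); return np.array([f["fx"]*c[0]/c[2]+f["cx"],f["fy"]*c[1]/c[2]+f["cy"]])
def crop(f,u,v,w,s,name):
    im=f["frame"][v-w:v+w,u-w:u+w,::-1]; return cv2.resize(im,None,fx=s,fy=s,interpolation=cv2.INTER_NEAREST)
E
python3 - <<'E'
from h import *
S=grab_frame("scene");T=grab_frame("top")
row1=np.hstack([crop(S,201,173,25,8,0),crop(S,354,205,25,8,0)])
row1=np.hstack([crop(S,201,173,24,8,0),crop(S,354,210,40,384/80,0)])
cv2.imwrite("pics/cS.png",row1)
cv2.imwrite("pics/cT.png",np.hstack([crop(T,431,211,24,8,0),crop(T,295,208,32,6,0)]))
for f,n,(u,v) in((S,"S",(201,173)),(T,"T",(431,211))):
    hsv=cv2.cvtColor(f["frame"],cv2.COLOR_RGB2HSV)
    m=cv2.inRange(hsv,(100,110,40),(125,255,255)); k=np.zeros_like(m);k[v-30:v+30,u-30:u+30]=1;m=m*k
    y,x=np.nonzero(m);print(n,len(x),x.min(),x.max(),y.min(),y.max(),x.mean(),y.mean())
    for yy in range(y.min(),y.max()+1): q=x[y==yy]; print(yy,q.min() if len(q) else None,q.max() if len(q) else None,end='; ')
    print()
E
```

```text
S 379 187 212 156 190 200.25857519788917 173.26912928759896
156 196 201; 157 193 204; 158 191 206; 159 190 206; 160 189 207; 161 188 207; 162 188 207; 163 187 207; 164 187 207; 165 188 207; 166 188 208; 167 188 208; 168 189 208; 169 189 208; 170 190 209; 171 190 209; 172 190 209; 173 190 210; 174 191 210; 175 191 210; 176 191 210; 177 191 211; 178 192 211; 179 192 211; 180 193 211; 181 193 212; 182 193 212; 183 193 212; 184 194 212; 185 194 212; 186 194 211; 187 194 211; 188 195 209; 189 196 208; 190 197 206; 
T 219 420 441 201 219 430.82191780821915 210.23287671232876
201 433 433; 202 429 437; 203 428 438; 204 426 439; 205 425 440; 206 423 440; 207 422 441; 208 421 441; 209 421 441; 210 420 441; 211 420 441; 212 420 441; 213 420 440; 214 420 439; 215 421 438; 216 422 437; 217 422 435; 218 423 433; 219 426 430;
```

View pics/cS.png

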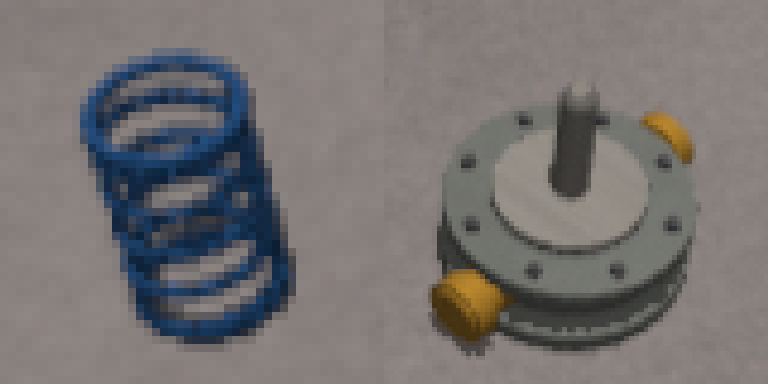

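View pics/cT.png

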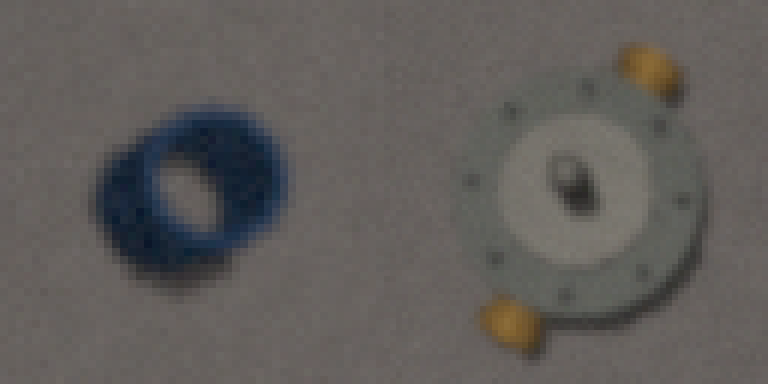

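```bash
python3 - <<'E'
from h import *
S=grab_frame("scene");T=grab_frame("top")
P=lambda n,p:print(n,np.round(p[0],4),"gap",round(p[1],4))
P("blue top",tri(S,(197.3,161.9),T,(433.5,208.9)))
P("blue bot",tri(S,(203.4,183.7),T,(427.1,211.4)))
P("blue mid(mask)",tri(S,(200.26,173.2),T,(430.3,210.3)))
P("plate eye",tri(S,(352.5,208.),T,(294.5,207.1)))
P("tip",tri(S,(353.9,187.2),T,(292.3,203.)))
for f,n,(u,v) in((S,"S",(352,208)),(T,"T",(294,207))):
    g=f["frame"].astype(int); hsv=cv2.cvtColor(f["frame"],cv2.COLOR_RGB2HSV)
    print(n,"plate px",g[v+8 if n=="S" else v+6,u-4],"flange",g[v,u-20 if n=="S" else u-16], "bench", g[v,u-50])
    m=((g[...,0]-g[...,1]>=-3)&(g[...,2]-g[...,1]<3)&(g[...,1]>(110 if n=="S" else 90))).astype(np.uint8)
    # plate vs flange: flange greenish
    gr=(g[...,1]-g[...,0])
    w=22; print(gr[v:v+1,u-34:u+34])
E
```

```text
blue top [ 0.4633 -0.2799  0.069 ] gap 0.0008
blue bot [ 0.4651 -0.2794  0.0025] gap 0.0006
blue mid(mask) [ 0.464  -0.2802  0.0351] gap 0.0003
plate eye [0.4769 0.0725 0.0448] gap 0.0002
tip [0.4786 0.0721 0.1082] gap 0.0021
S plate px [144 138 132] flange [115 117 111] bench [136 128 126]
[[-8 -7 -7 -9 -9 -8 -9 -6  0  1  2  2  1  2  2  2  1  0 -3 -5 -6 -6 -6 -6
  -6 -5 -6 -6 -6 -6 -7 -1 -3 -2 -2 -3 -4 -2 -4 -5 -6 -6 -6 -4 -5 -7 -5 -5
  -5 -5 -6 -1  2  3  2  2  2  1  1  2 -4 -9 -7 -8 -9 -8 -8 -8]]
T plate px [120 115 108] flange [85 87 83] bench [104  98  95]
[[-5 -6 -4 -1 -4 -5 -6 -6 -6 -5 -6 -7 -4 -3 -3 -1  1  1  2  1  2  2 -1 -4
  -4 -5 -7 -4 -6 -4 -4 -2 -2 -1 -2 -1 -4 -3 -3 -3 -2 -3 -4 -3 -5 -4 -2 -2
   1 -1  5  4  2  0  2  0 -1 -1 -5 -5 -2 -7 -6 -7 -5 -6 -4 -5]]
```

```bash
cat >> h.py <<'E'
def rel(t,o=None):
    o=o or r.get_obs(); M=R.from_rotvec(o["orientation"]).as_matrix()
    return M.T@(np.array(t)-o["tcp_pos"])
def down(o):  # correction turn (tool axes) to vertical, 5deg units
    M=R.from_rotvec(o["orientation"]).as_matrix(); z=M.T@np.array([0,0,-1.]); c=np.cross([0,0,1],z); return c/np.radians(5)
E
python3 - <<'E'
from h import *
o=r.get_obs();M=R.from_rotvec(o["orientation"]).as_matrix()
print("toolaxes\n",M.round(4)); print("down",down(o).round(3))
print("shift",rel([.464,-.28,.15]).round(4), rel([.464,-.28,.15])/16)
S=grab_frame("scene");T=grab_frame("top")
print("steel",tri(S,(256.5,222),T,(362.5,177.5)),onz(T,362.5,177.5,.04),"orange",onz(T,222,227,.072),onz(S,449,201,.072))
E
```

```text
toolaxes
 [[ 3.286e-01 -9.445e-01 -3.000e-04]
 [-9.445e-01 -3.286e-01  5.000e-04]
 [-6.000e-04  1.000e-04 -1.000e+00]]
down [ 0.001  0.007 -0.   ]
shift [-0.2579 -0.3463  0.0558] [-0.0161158  -0.02164185  0.00348805]
steel (array([ 0.55552521, -0.10827104,  0.02945229]), np.float64(0.0011232930009922708)) [ 0.55313578 -0.10672968  0.04      ] orange [0.42564314 0.25364202 0.072     ] [0.42770824 0.25738123 0.072     ]
```

>>> send_rows --series '[[[-0.013, -0.0173, 0.0028], [0, 0, 0]], [[-0.0258, -0.0346, 0.0056], [0, 0, 0]], [[-0.0258, -0.0346, 0.0056], [0, 0, 0]], [[-0.0258, -0.0346, 0.0056], [0, 0, 0]], [[-0.0258, -0.0346, 0.0056], [0, 0, 0]], [[-0.0258, -0.0346, 0.0056], [0, 0, 0]], [[-0.0258, -0.0346, 0.0056], [0, 0, 0]], [[-0.0258, -0.0346, 0.0056], [0, 0, 0]], [[-0.0258, -0.0346, 0.0056], [0, 0, 0]], [[-0.0258, -0.0346, 0.0056], [0, 0, 0]], [[-0.0129, -0.0173, 0.0028], [0, 0, 0]], [[0, 0, 0], [0, 0, 0]], [[0, 0, 0], [0, 0, 0]]]' --fingers 0 --grip_force 30

```text
clock: 2.02
tcp_pos: [0.4631, -0.2804, 0.1501]
orientation: [2.56, -1.82, -0.0]
contact_force: [0.3, 0.3, 0.2]
grip_width: 0.0855
```

```bash
python3 - <<'E'
from h import *
o=r.get_obs(); print(o["clock"],o["tcp_pos"],down(o).round(3),o["joints"].round(2),o["contact_force"])
print(rel([.464,-.28,.036]).round(4))
S=grab_frame("scene");T=grab_frame("top")
cv2.imwrite("pics/a1.png",np.hstack([crop(S,201,160,60,3,0),crop(T,431,211,60,3,0)]))
print(proj(S,o["tcp_pos"]),proj(T,o["tcp_pos"]))
E
```

```text
2.025 [ 0.463092   -0.28043007  0.15008592] [ 0.006 -0.003  0.   ] [ 0.54  0.33 -0.14  1.92  0.06  0.89 -0.86] [0.27474696 0.2883158  0.1909925 ]
[-1.000e-04 -1.100e-03  1.141e-01]
[189.15321181 132.63082253] [442.92655319 204.3515843 ]
```

View pics/a1.png

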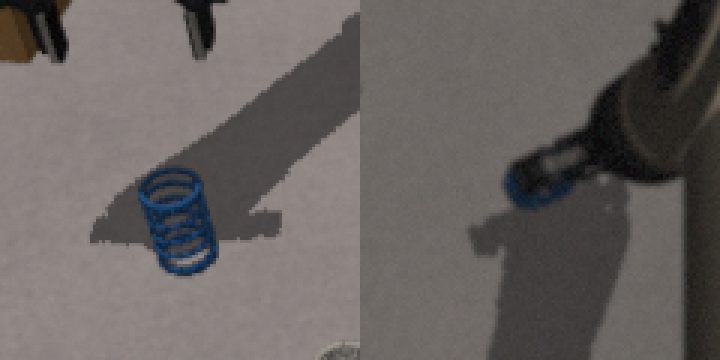

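The fingertips (scene crop (50,60) and (197,60)) straddle the spring at (178,220). I'll descend.

>>> send_rows --series '[[[0, -0.001, 0.01], [0, 0, 0]], [[0, 0, 0.02], [0, 0, 0]], [[0, 0, 0.02], [0, 0, 0]], [[0, 0, 0.02], [0, 0, 0]], [[0, 0, 0.02], [0, 0, 0]], [[0, 0, 0.014], [0, 0, 0]], [[0, 0, 0.01], [0, 0, 0]], [[0, 0, 0], [0, 0, 0]], [[0, 0, 0], [0, 0, 0]]]'

```text
clock: 3.25
tcp_pos: [0.4652, -0.28, 0.0365]
orientation: [-2.56, 1.82, -0.002]
contact_force: [0.6, 0.0, -0.2]
grip_width: 0.0853
```

```bash
python3 - <<'E'
from h import *
o=r.get_obs(); print(o["clock"],o["tcp_pos"],o["contact_force"])
S=grab_frame("scene");T=grab_frame("top")
cv2.imwrite("pics/a2.png",np.hstack([crop(S,201,160,50,4,0),crop(T,431,211,50,4,0)]))
E
```

```text
3.25 [ 0.46517722 -0.28001026  0.03651035] [ 6.13918729e-01  2.94299345e-04 -1.54852538e-01]
```

View pics/a2.png

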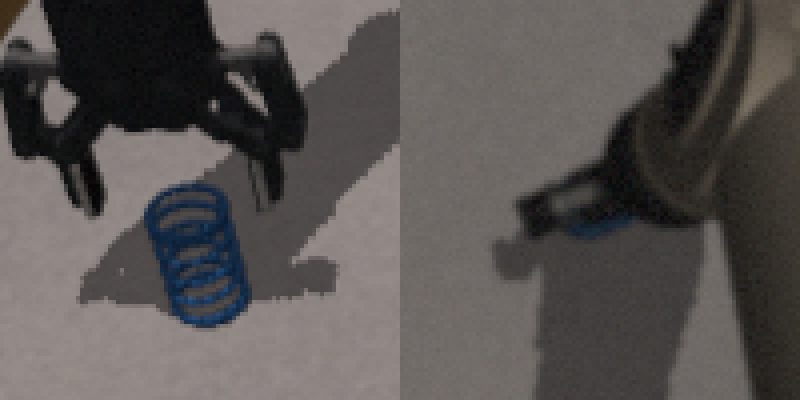

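```bash
python3 - <<'E'
from h import *
S=grab_frame("scene");T=grab_frame("top")
o=r.get_obs(); M=R.from_rotvec(o["orientation"]).as_matrix()
x=M[:,0]
for z in (.0365,.05,.07):
  for s in(-.05,.05):
    p=np.r_[o["tcp_pos"][:2],z]+s*x*[1,1,0]
    print(z,s,"S crop",((proj(S,p)-[151,110])*4).round(),"T crop",((proj(T,p)-[381,161])*4+[400,0]).round())
cv2.imwrite("pics/a3.png",np.hstack([crop(S,201,160,24,8,0),crop(T,425,211,24,8,0)]))
E
```

```text
0.0365 -0.05 S crop [286. 249.] T crop [526. 222.]
0.0365 0.05 S crop [106. 255.] T crop [669. 169.]
0.05 -0.05 S crop [282. 232.] T crop [530. 219.]
0.05 0.05 S crop [100. 238.] T crop [675. 166.]
0.07 -0.05 S crop [276. 206.] T crop [537. 216.]
0.07 0.05 S crop [ 91. 211.] T crop [685. 161.]
```

View pics/a3.png

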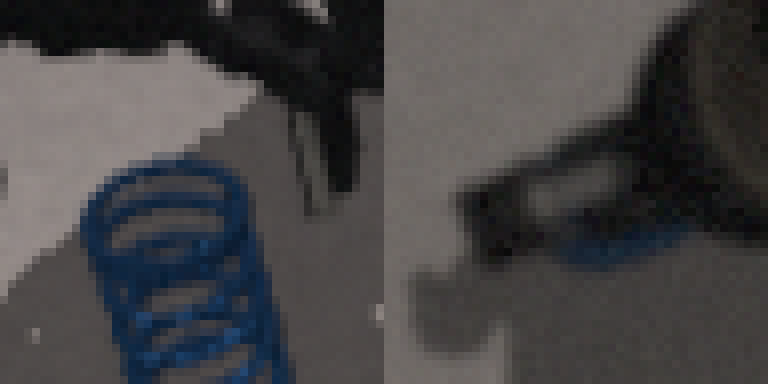

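The tips sit higher than the nominal TCP because the jaws are open. I'll go 10 mm lower, then close.

>>> send_rows --series '[[[0, 0, 0.005], [0, 0, 0]], [[0, 0, 0.005], [0, 0, 0]], [[0, 0, 0], [0, 0, 0]]]'

```text
clock: 3.82
tcp_pos: [0.4643, -0.2795, 0.0254]
orientation: [2.56, -1.82, -0.002]
contact_force: [0.1, 0.2, -0.9]
grip_width: 0.0854
```

>>> send_rows --series '[[[0, 0, 0], [0, 0, 0]], [[0, 0, 0], [0, 0, 0]], [[0, 0, 0], [0, 0, 0]], [[0, 0, 0], [0, 0, 0]], [[0, 0, 0], [0, 0, 0]], [[0, 0, 0], [0, 0, 0]], [[0, 0, 0], [0, 0, 0]], [[0, 0, 0], [0, 0, 0]]]' --fingers 255 --grip_force 40

```text
clock: 4.82
tcp_pos: [0.4651, -0.28, 0.0263]
orientation: [-2.56, 1.82, -0.001]
contact_force: [0.7, -0.2, 5.7]
grip_width: 0.0433
```

```bash
python3 - <<'E'
from h import *
o=r.get_obs(); print(o["clock"],o["tcp_pos"],o["contact_force"],o["grip_width"],down(o))
S=grab_frame("scene");T=grab_frame("top")
cv2.imwrite("pics/a4.png",np.hstack([crop(S,201,160,50,4,0),crop(T,431,211,50,4,0)]))
E
```

```text
4.825 [ 0.46506739 -0.27995637  0.02633803] [ 0.65696463 -0.15881763  5.6933275 ] 0.043304252247049466 [-0.0058556  -0.00669524  0.        ]
```

View pics/a4.png

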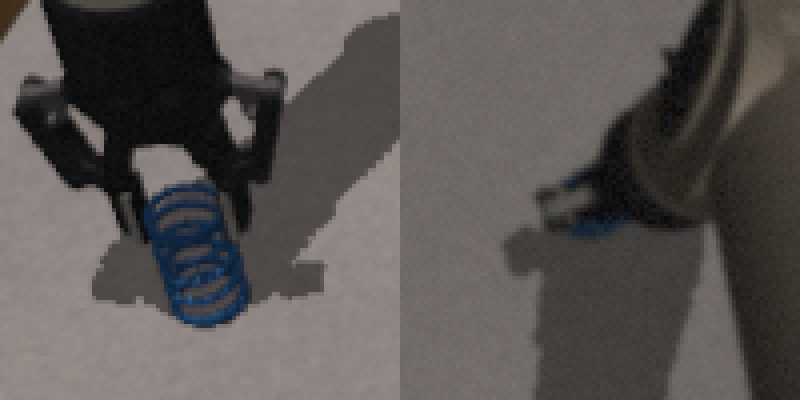

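The spring is gripped. I'll lift it and check.

>>> send_rows --series '[[[0, 0, -0.005], [0, 0, 0]], [[0, 0, -0.015], [0, 0, 0]], [[0, 0, -0.025], [0, 0, 0]], [[0, 0, -0.025], [0, 0, 0]], [[0, 0, -0.025], [0, 0, 0]], [[0, 0, -0.025], [0, 0, 0]], [[0, 0, -0.015], [0, 0, 0]], [[0, 0, -0.005], [0, 0, 0]], [[0, 0, 0], [0, 0, 0]], [[0, 0, 0], [0, 0, 0]]]'

```text
clock: 6.18
tcp_pos: [0.4641, -0.2795, 0.1651]
orientation: [2.56, -1.82, -0.003]
contact_force: [-0.9, 0.7, -1.0]
grip_width: 0.0435
```

```bash
python3 - <<'E'
from h import *
o=r.get_obs(); print(o["clock"],o["tcp_pos"],o["contact_force"],o["moment"],o["grip_width"],down(o))
S=grab_frame("scene");T=grab_frame("top")
p=proj(S,o["tcp_pos"]).astype(int);print(p)
cv2.imwrite("pics/a5.png",np.hstack([crop(S,p[0],p[1],48,4,0),crop(T,440,205,48,4,0)]))
print(rel([.477,.0725,.166]).round(4))
E
```

```text
6.175 [ 0.4641382  -0.27946026  0.16507352] [-0.92064654  0.74542137 -0.97145697] [0.0081708  0.03189637 0.06700069] 0.0434884251139576 [ 0.0136677   0.01413713 -0.        ]
[187 127]
[-0.3283 -0.1277 -0.0006]
```

View pics/a5.png

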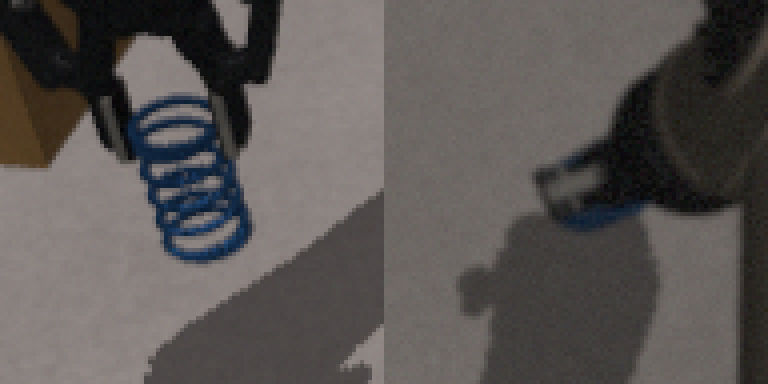

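>>> send_rows --series '[[[-0.0127, -0.0057, 0], [0, 0, 0]], [[-0.0274, -0.0106, 0], [0, 0, 0]], [[-0.0274, -0.0106, 0], [0, 0, 0]], [[-0.0274, -0.0106, 0], [0, 0, 0]], [[-0.0274, -0.0106, 0], [0, 0, 0]], [[-0.0274, -0.0106, 0], [0, 0, 0]], [[-0.0274, -0.0106, 0], [0, 0, 0]], [[-0.0274, -0.0106, 0], [0, 0, 0]], [[-0.0274, -0.0106, 0], [0, 0, 0]], [[-0.0274, -0.0106, 0], [0, 0, 0]], [[-0.0274, -0.0106, 0], [0, 0, 0]], [[-0.0274, -0.0106, 0], [0, 0, 0]], [[-0.0142, -0.0054, 0], [0, 0, 0]], [[0, 0, 0], [0, 0, 0]], [[0, 0, 0], [0, 0, 0]]]'

```text
clock: 8.15
tcp_pos: [0.4773, 0.0711, 0.1658]
orientation: [2.559, -1.821, 0.0]
contact_force: [-0.3, -0.1, -0.2]
grip_width: 0.0433
```

```bash
python3 - <<'E'
from h import *
o=r.get_obs(); print(o["clock"],o["tcp_pos"],o["contact_force"],o["grip_width"],down(o))
S=grab_frame("scene");T=grab_frame("top")
p=proj(S,[.477,.0725,.14]).astype(int);q=proj(T,[.477,.0725,.14]).astype(int)
def ov(f,c):
    im=crop(f,c[0],c[1],48,4,0)
    return im
cv2.imwrite("pics/a6.png",np.hstack([crop(S,p[0],p[1],40,5,0)[:],crop(T,q[0],q[1],40,5,0)]))
print(p,q)
print("expected bottom centre",proj(S,[.477,.0725,.139]),proj(T,[.477,.0725,.139]))
for z in(.139,.2115):
    print(z,proj(S,np.r_[o["tcp_pos"][:2],z]),"in crop",(proj(S,np.r_[o["tcp_pos"][:2],z])-p+40.5)*5)
for f,n in((S,"S"),(T,"T")):
    hsv=cv2.cvtColor(f["frame"],cv2.COLOR_RGB2HSV)
    m=cv2.inRange(hsv,(100,110,30),(125,255,255)); k=np.zeros_like(m);c=p if n=="S" else q
    k[c[1]-40:c[1]+40,c[0]-40:c[0]+40]=1;m=m*k
    y,x=np.nonzero(m);print(n,len(x))
    for yy in range(y.min(),y.max()+1):
        t=x[y==yy]; 
        if len(t):print(yy,t.min(),t.max(),end='; ')
    print()
E
```

```text
8.15 [0.47732398 0.07106917 0.16583189] [-0.34466317 -0.13498107 -0.15415858] 0.04333941023514367 [ 0.00747637 -0.00643176  0.        ]
[356 174] [291 201]
expected bottom centre [356.08011937 175.37139839] [291.52486227 201.69669632]
0.139 [355.30094426 175.33617471] in crop [199.00472128 209.18087354]
0.2115 [358.51964309 145.89390976] in crop [215.09821546  61.96954882]
S 590
139 357 358; 140 352 363; 141 350 365; 142 348 367; 143 347 368; 144 347 369; 145 347 370; 146 347 370; 147 347 370; 148 347 371; 149 347 370; 150 347 370; 151 347 370; 152 347 369; 153 347 369; 154 346 369; 155 346 370; 156 346 369; 157 346 369; 158 345 368; 159 346 368; 160 345 368; 161 345 368; 162 345 368; 163 345 368; 164 345 368; 165 345 367; 166 345 367; 167 345 367; 168 344 367; 169 344 367; 170 345 367; 171 345 367; 172 345 367; 173 344 367; 174 344 367; 175 344 367; 176 345 367; 177 345 366; 178 346 366; 179 347 365; 180 347 364; 181 349 363; 182 351 360; 
T 0Traceback (most recent call last):
  File "<stdin>", line 18, in <module>
    return umr_minimum(a, axis, None, out, keepdims, initial, where)
ValueError: zero-size array to reduction operation minimum which has no identity
```

View pics/a6.png

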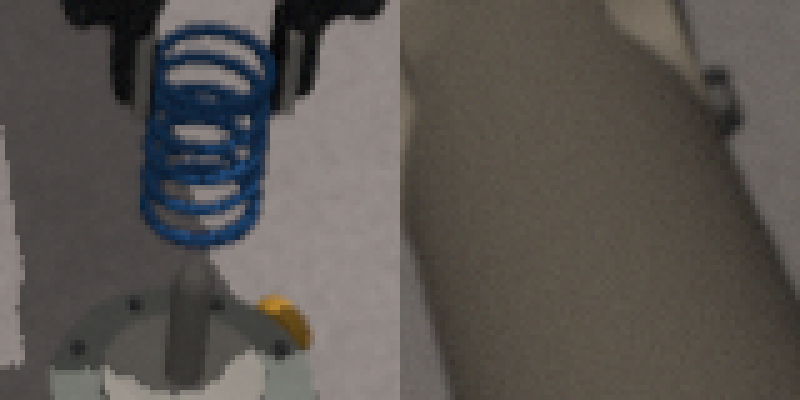

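The spring hangs upright with its bottom ring at (355.7,175.4), where the target projects to (356.1,175.4). That is under 1 mm off, and the rod tip is right below it at about (354,188). I'll nudge +1 mm in y and lower in stages.

>>> send_rows --series '[[[-0.001, -0.0003, 0.006], [0, 0, 0]], [[0, 0, 0.01], [0, 0, 0]], [[0, 0, 0.008], [0, 0, 0]], [[0, 0, 0.007], [0, 0, 0]], [[0, 0, 0.007], [0, 0, 0]], [[0, 0, 0.007], [0, 0, 0]], [[0, 0, 0.005], [0, 0, 0]], [[0, 0, 0], [0, 0, 0]], [[0, 0, 0], [0, 0, 0]]]'

```text
clock: 9.38
tcp_pos: [0.4776, 0.0734, 0.1162]
orientation: [-2.56, 1.82, -0.0]
contact_force: [-0.1, 0.3, -0.5]
grip_width: 0.0434
```

```bash
python3 - <<'E'
from h import *
o=r.get_obs(); print(o["clock"],o["tcp_pos"],o["contact_force"],o["moment"],o["grip_width"])
S=grab_frame("scene")
cv2.imwrite("pics/a7.png",crop(S,354,195,45,7,0))
E
```

```text
9.375 [0.47761507 0.07338723 0.1161684 ] [-0.07068328  0.30442153 -0.5080712 ] [ 0.03559065  0.01651843 -0.00727141] 0.043355965422097166
```

View pics/a7.png

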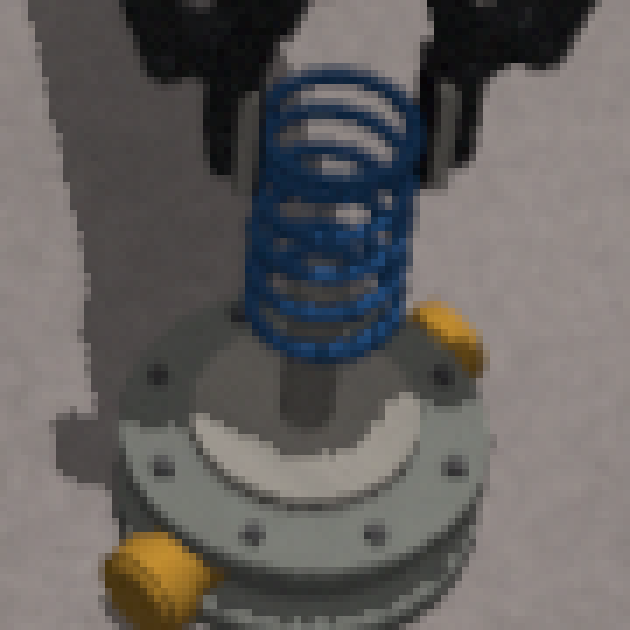

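The rod is inside the coils (rod at crop (308,400), spring bottom at (327,355)) and there is no contact force. I'll keep lowering.

>>> send_rows --series '[[[0, 0, 0.007], [0, 0, 0]], [[0, 0, 0.007], [0, 0, 0]], [[0, 0, 0.007], [0, 0, 0]], [[0, 0, 0.007], [0, 0, 0]], [[0, 0, 0.007], [0, 0, 0]], [[0, 0, 0.005], [0, 0, 0]], [[0, 0, 0], [0, 0, 0]], [[0, 0, 0], [0, 0, 0]]]'

```text
clock: 10.42
tcp_pos: [0.4776, 0.0734, 0.0762]
orientation: [-2.56, 1.82, -0.0]
contact_force: [-0.3, -0.2, -1.6]
grip_width: 0.0436
```

>>> send_rows --series '[[[0, 0, 0.001], [0, 0, 0]], [[0, 0, 0.001], [0, 0, 0]], [[0, 0, 0], [0, 0, 0]], [[0, 0, 0], [0, 0, 0]]]'

```text
clock: 10.92
tcp_pos: [0.4775, 0.0733, 0.074]
orientation: [-2.56, 1.82, -0.0]
contact_force: [-1.0, -0.1, -0.7]
grip_width: 0.0435
```

```bash
python3 - <<'E'
from h import *
o=r.get_obs(); print(o["clock"],o["tcp_pos"],o["contact_force"],o["moment"],o["grip_width"])
S=grab_frame("scene")
cv2.imwrite("pics/a8.png",crop(S,354,195,45,7,0))
E
```

```text
10.925 [0.47745938 0.07327673 0.07403189] [-1.00280273 -0.07491094 -0.65472196] [-0.0180434  -0.01812517  0.06161033] 0.04349126378336757
```

View pics/a8.png

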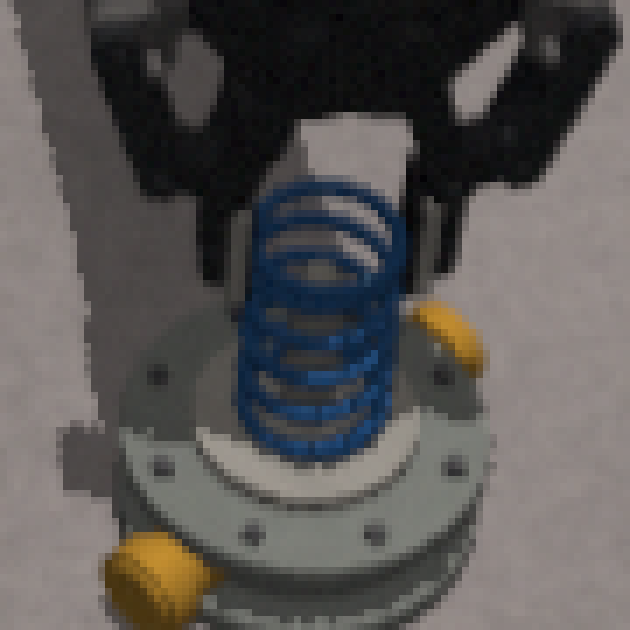

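The spring is concentric on the plate and nearly down. I'll feel for contact in 1 mm steps.

>>> send_rows --series '[[[0, 0, 0.001], [0, 0, 0]], [[0, 0, 0.001], [0, 0, 0]], [[0, 0, 0], [0, 0, 0]], [[0, 0, 0], [0, 0, 0]]]'

```text
clock: 11.48
tcp_pos: [0.4774, 0.0733, 0.072]
orientation: [2.56, -1.82, -0.0]
contact_force: [0.5, 0.0, 0.3]
grip_width: 0.0435
```

>>> send_rows --series '[[[0, 0, 0.001], [0, 0, 0]], [[0, 0, 0], [0, 0, 0]], [[0, 0, 0], [0, 0, 0]]]'

```text
clock: 11.85
tcp_pos: [0.4778, 0.0735, 0.0713]
orientation: [-2.56, 1.82, -0.001]
contact_force: [-0.9, -0.5, 5.4]
grip_width: 0.0432
```

>>> send_rows --series '[[[0, 0, 0.0005], [0, 0, 0]], [[0, 0, 0], [0, 0, 0]], [[0, 0, 0], [0, 0, 0]]]'

```text
clock: 12.22
tcp_pos: [0.478, 0.0736, 0.0712]
orientation: [-2.56, 1.82, -0.001]
contact_force: [-1.8, 0.2, 9.9]
grip_width: 0.0435
```

```bash
python3 - <<'E'
from h import *
o=r.get_obs(); print(o["clock"],o["tcp_pos"],o["contact_force"],o["moment"],o["grip_width"])
S=grab_frame("scene")
cv2.imwrite("pics/a9.png",crop(S,354,195,45,7,0))
p=np.array([.477,.0725])
print([((proj(S,np.r_[p,z])-[309,150]+.5)*7).round(1) for z in(.045,.117)])
E
```

```text
12.225 [0.47799329 0.07355654 0.0712494 ] [-1.79668869  0.17562502  9.88851126] [-0.07630007  0.42391237 -0.01000096] 0.04353474583109798
[array([307.7, 409.3]), array([326.7, 238.1])]
```

View pics/a9.png

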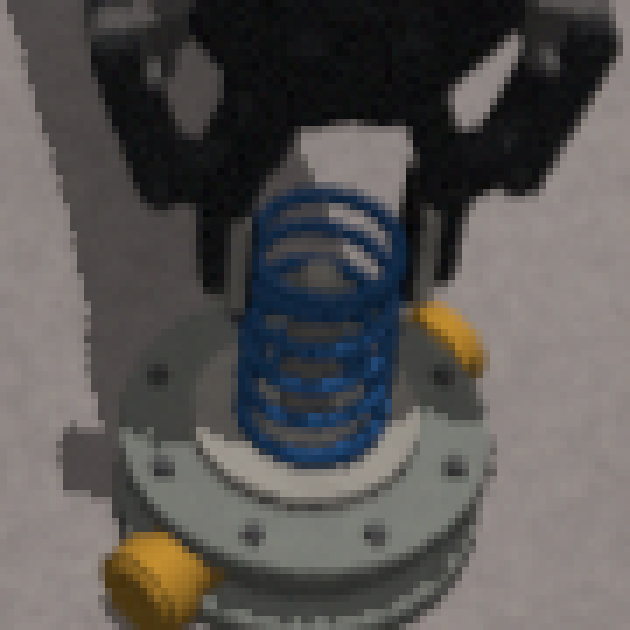

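>>> send_rows --series '[[[0, 0, 0], [0, 0, 0]], [[0, 0, 0], [0, 0, 0]], [[0, 0, 0], [0, 0, 0]], [[0, 0, 0], [0, 0, 0]]]' --fingers 85 --grip_force 20

```text
clock: 12.78
tcp_pos: [0.4773, 0.0733, 0.0703]
orientation: [2.56, -1.82, -0.0]
contact_force: [0.2, -0.1, -0.0]
grip_width: 0.0573
```

```bash
python3 - <<'E'
from h import *
o=r.get_obs(); print(o["clock"],o["tcp_pos"],o["contact_force"],o["moment"],o["grip_width"])
S=grab_frame("scene")
cv2.imwrite("pics/b1.png",crop(S,354,195,45,7,0))
E
```

```text
12.775 [0.47729405 0.07328195 0.0703321 ] [ 0.21591507 -0.11475628 -0.0072226 ] [0.00923956 0.04059758 0.02492324] 0.05728139534400351
```

View pics/b1.png

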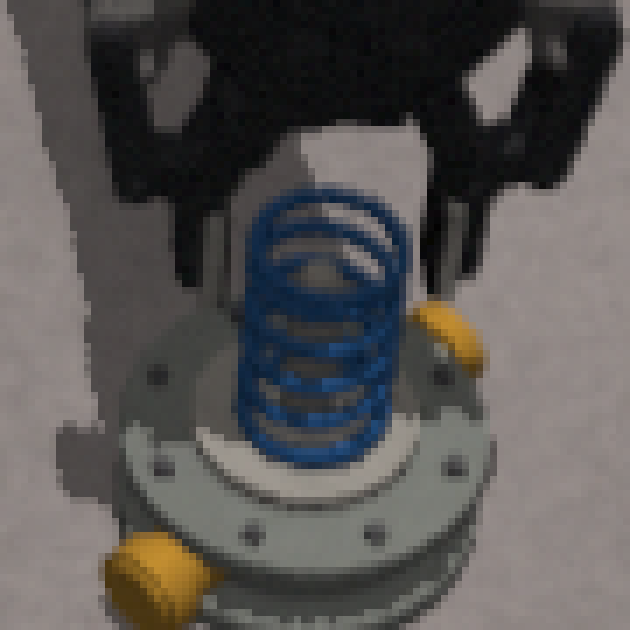

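The spring is free and standing on the plate, with the force back to zero. I'll open fully and retreat straight up.

>>> send_rows --series '[[[0, 0, 0], [0, 0, 0]], [[0, 0, 0], [0, 0, 0]], [[0, 0, -0.005], [0, 0, 0]], [[0, 0, -0.015], [0, 0, 0]], [[0, 0, -0.025], [0, 0, 0]], [[0, 0, -0.03], [0, 0, 0]], [[0, 0, -0.03], [0, 0, 0]], [[0, 0, -0.025], [0, 0, 0]], [[0.02, 0.01, -0.01], [0, 0, 0]], [[0.04, 0.01, 0], [0, 0, 0]], [[0.04, 0.01, 0], [0, 0, 0]], [[0.04, 0.01, 0], [0, 0, 0]], [[0.04, 0.01, 0], [0, 0, 0]], [[0.03, 0.01, 0], [0, 0, 0]], [[0, 0, 0], [0, 0, 0]]]' --fingers 0

```text
clock: 14.7
tcp_pos: [0.4895, -0.1475, 0.2115]
orientation: [2.556, -1.826, 0.002]
contact_force: [-0.5, 0.5, 0.6]
grip_width: 0.0852
```

```bash
python3 - <<'E'
from h import *
o=r.get_obs(); print(o["clock"],o["tcp_pos"],o["contact_force"])
S=grab_frame("scene");T=grab_frame("top")
cv2.imwrite("pics/b2.png",np.hstack([crop(S,354,195,40,5,0),crop(T,294,205,40,5,0)]))
cv2.imwrite("pics/b3.png",S["frame"][...,::-1])
for f,n,(u,v) in((S,"S",(354,195)),(T,"T",(294,205))):
    hsv=cv2.cvtColor(f["frame"],cv2.COLOR_RGB2HSV)
    m=cv2.inRange(hsv,(100,110,30),(125,255,255)); k=np.zeros_like(m);k[v-40:v+40,u-40:u+40]=1;m=m*k
    y,x=np.nonzero(m);print(n,x.min(),x.max(),y.min(),y.max())
for z in(.045,.117):print(proj(S,[.477,.0725,z]),proj(T,[.477,.0725,z]))
E
```

```text
14.7 [ 0.48949696 -0.14754916  0.21149475] [-0.5071435   0.46109687  0.60242809]
S 343 367 177 216
T 284 301 195 214
[352.45111487 207.97712089] [294.46603487 207.05982048]
[355.17361013 183.51616333] [292.26216378 203.04113953]
```

View pics/b2.png

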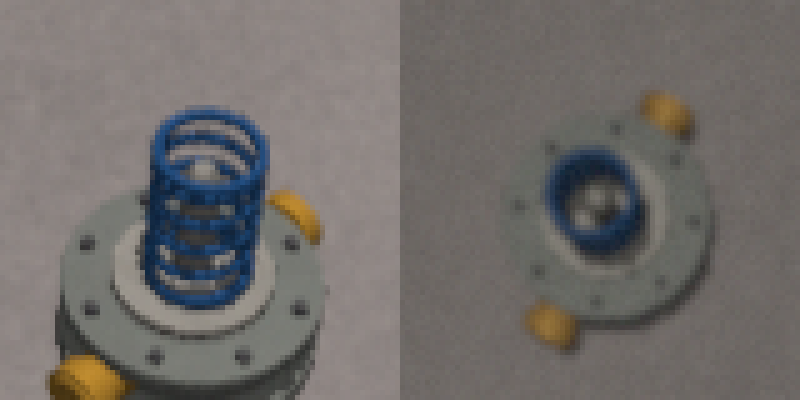

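View pics/b3.png

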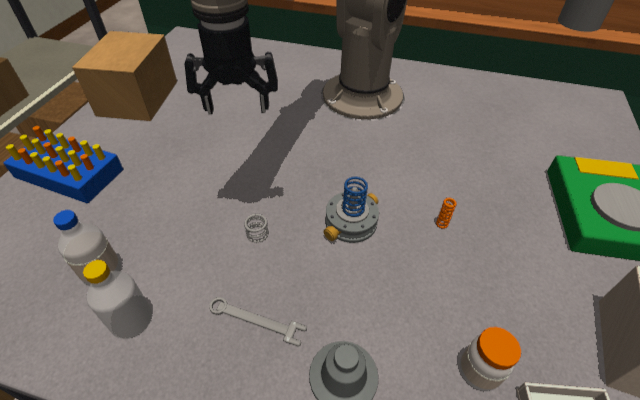

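The top ring centre reads S (355.5,183.3) and T (292.0,203.3). The fully seated prediction at z = 0.117 is (355.2,183.5) and (292.3,203.0). That means it is seated, upright and centred, and both bystanders are in place.

```bash
python3 - <<'E'
from h import *
S=grab_frame("scene")
print(r.hand_in()); print(r.get_obs()["clock"])
E
```

```text
the job is handed in; nothing more can be done
None
the job is handed in; nothing more can be done
```

The blue spring is on the regulator rod, standing upright and fully down on the seat plate. I handed the job in at about 15 s of the 48 s allowed.

- **Finding the parts:** From two views I placed the spring at (0.464, -0.280) and the rod at (0.477, 0.0725). The heights matched the text to within a few mm.
- **Fitting:** I gripped the spring from above and threaded it over the rod without a catch, so no twist was needed. I felt seat contact at about 5–10 N, let go, and backed the arm clear.
- **Last checks:** After release, the spring's top ring lay within about half a pixel (about 1 mm) of where a fully seated, centred spring should appear in both views. The force on the tool was back to noise level, and the orange and steel springs stood at the same pixels as before.
- **Disagreements:**
  - The gripper read 43.4 mm across the 46 mm spring, which I could not explain.
  - The spring looked about 1° tilted while pressed down in the grip; it looked upright after release.
  - The open fingertips looked up to about 17 mm above the nominal TCP for that pose, against the 13 mm quoted for an open gripper, so I gripped 10 mm lower.

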